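# Dispense one culture dish and push it into the empty waiting lane

## Robot

A 6-joint arm with a two-finger parallel gripper is mounted at the origin on the work surface. World frame = base frame: x ahead of the robot, y to its left, z up, the work surface at z = 0. Lengths are in m, angles in rad, forces in N, time in s.
With the tool pointing down it reaches from about 0.35 to 0.975 m from the base axis. Payload 4.9 kg.
Tool frame: the origin (TCP) lies at the very end of the fingers, on their centre line; the grasp point (between the pads) lies 19 mm behind it; z points along the fingers, y is the line along which they close (so a half turn about z gives the same grasp; the last joint's range is limited). The gripper opens to 85 mm and grips with 20 to 120 N. Pads are 22 mm wide; open, the fingers measure 114 mm over their backs; the gripper's body (76 mm by 85 mm) begins 54 mm behind the grasp point. The pads swing forward as they close: fully open they stand 13 mm farther back than shut.
Start: joints at [1.007, 0.053, 1.613, -0, 1.476, -0.119], TCP at [0.269, 0.564, 0.231] pointing down, gripper open.
Joint ranges: [-3.01, 3.01], [-1.01, 2.22], [0.06, 2.58], [-1.02, 4.17], [0.09, 2.62], [-3.14, 3.14]. Speed limits (rad/s): [2.57, 2.57, 3.14, 3.14, 3.14, 3.14].

## Interface

Orientations are given as a rotation vector (axis times angle).
In Python, from station import ctrl, imaging gives the robot as it stands.
- The arm moves only by the tool play_rows, never from a script. Its argument "series" is a list of rows, each a list of 3 entries, a list of its own where there are three numbers: the opening, from 0 (shut) to 1 (fully open), then the shift along the tool's x, y, z each as a share of 0.05 m, from -1 to 1, then the turn, a rotation vector about the tool's x, y, z each as a share of 8 degrees, from -1 to 1. In form: [[grip, [dx, dy, dz], [ax, ay, az]], ...]. A call has 1 to 8 rows; each row shifts and turns the commanded pose from where the row before left it, along the tool's axes as they then stand; what a row does not reach is not made up. A row lasts 1/8 s, in which the tool goes at most 62.5 mm and 10.7 degrees, less where a joint would pass 70% of its speed; a pose out of reach is approached as far as the arm can. A call with a number of a shift or a turn outside -1 to 1 is refused whole. A call with a gripper value outside its range is refused whole. The fingers move at their own pace and stop on an object; "force" is the grip in N (left out, the last holds). Time passes only in rows, so rows that do not move let the fingers close. It gives the time, the measured TCP pose, the force, the opening and the grip force at its end, in the units of the state.
- ctrl.get_obs(): the state, without advancing time (a new reading comes with each control period).
- imaging.get_image(name): name is "scene" or "top" or "wrist"; returns a dict with "color" (384x512x3 uint8, blue, green, red), "fx", "fy", "cx", "cy" (pixels), "extrinsics" (4x4, takes a point from world to camera coordinates); the wrist camera has in their place "hand_eye" (4x4, takes a point from camera to tool coordinates, whose origin is the TCP and whose axes are the flange's). Camera axes: x right, y down, z forward; pixel columns grow to the right and rows downward; lengths in m; the calibration is good to about 2 mm. A picture is of the moment at which its call begins: read the wrist's pose just before it. There is no depth.
- ctrl.finish_job(): hands the job in; it is judged then, once.
The state is a dict: "t": time; "q": joint angles; "dq": joint speeds; "effort": joint torques, N m; "tool_pos": TCP position; "tool_rot": TCP orientation; "contact_force": force on the tool from outside, world axes, zero at the start; "wrist_torque": the same for the moment, N m; "opening": finger opening in m; "grip_force": force on a finger pad.
Only numpy, scipy, OpenCV 4.12 (cv2) and the standard library are available. Lean on these libraries where they do the work, as an engineer would, in place of code of your own. Each camera call takes 0.05 s, during which the arm holds its last target. There are 200 camera calls.

## Task

Press the dish dispenser's plunger right down once and let it come back up, so that a single culture dish slides out onto the bench. Then push that dish along the bench with the fingertips into the empty one of the two waiting lanes, until the whole dish lies between the two rails, and come away. Do not pick anything up, and leave the other dishes and everything else on the bench where they are.

Things in the scene. Friction and masses are not known exactly. Their poses are not given: they have to be found in the camera images.
- plunger_top (a point): centre of the top face of the dispenser's plunger knob: a black disc 36 mm across and 12 mm thick on a steel stem, above the grey housing behind the magazine; top face 87 mm above the bench when up. This point goes down with the knob.
- plunger (a joint): plunger travel, m: 0 up, 0.022 right down on its stop. Pressed straight down against a spring (2 N at first, 6.5 N at the bottom, a few N more when fast); springs back by itself. It drives a steel pusher 3.4 times as far (75 mm; it meets the dish after the first 1 to 2 mm of plunger travel), which slides the lowest dish out; a brisk press makes the dish coast some mm further.
- dispenser: dish dispenser fixed to the bench. Origin on the bench under the dish stack; dishes come out along its -x axis. Aluminium magazine 51 mm wide, 48 mm high, front face 26 mm along -x; behind it a grey housing 50 mm high reaching 135 mm along +x; feet to 42 mm either side. Plunger axis 85 mm along +x. A full press leaves the dish with its centre about 70 mm along -x, on the bench.
- dish_1: the lowest dish of the stack, the one that comes out: flat round closed white culture dish, 40 mm diameter, 12 mm high, 20 g or so, solid. Origin at the centre of its underside, z up; it slides on the bench top (z = 0).
- dish_2: the second dish of the stack, same make; drops to the bottom of the magazine once the plunger is back up. Origin at the centre of its underside.
- dish_3: the third (top) dish of the stack, same make; top face 36 mm above the bench at first. Origin at the centre of its underside.
- lane_free: the empty waiting lane, left or right of the dispenser: two straight aluminium rails 90 mm long, 10 mm high, 6 mm thick, 80 mm clear between them, fixed to the bench, with a thin flat grey sheet between that a dish slides over as over the bench. Open at both ends, no end stop. Origin on the bench at the middle of the lane; y axis along the rails, x across.
- lane_taken: the other waiting lane, same make, already holding a dish. Origin and axes as for the empty lane.
- dish_waiting: the dish already waiting in the other lane, same make as the dispenser's. Origin at the centre of its underside.
- reagent_bottle: amber glass reagent bottle, 44 mm diameter, 85 mm tall, standing behind the lanes; origin at the centre of its underside
- specimen_jar: clear jar with white cap, 52 mm diameter, 60 mm tall; origin at the centre of its underside
- marker: white marker pen with black cap, 120 x 13 x 16 mm, lying between the robot and the work; origin under its middle
- spatula: slim steel lab spatula, 160 x 12 x 5 mm, lying flat near the robot; origin under its middle
- glove_box: blue glove box, 120 x 220 x 75 mm; origin at the centre of its underside
- beaker: glass beaker, 68 mm diameter, 85 mm tall; origin at the centre of its underside
There are look-alikes about, which are no part of the job. Leave any orange or pink look-alike of the dispenser alone. Leave any turquoise look-alike of the dish_3 alone.

How it is judged:
On the way, in this order (a step that is already met when the one before it is completed fails the run):
1. the plunger is pressed right down (19 mm or more of 22) (value of joint plunger above 0.019 m), for 0.02 s.
2. the plunger is back up, and one dish stands out in front of the dispenser (value of joint plunger below 0.003 m and x of dish_1 in the frame of dispenser below -0.05 m), for 0.1 s.
3. the dish has been pushed along the bench into the empty lane (y of dish_1 in the frame of lane_free between -0.027 and 0.027 m and x of dish_1 in the frame of lane_free between -0.023 and 0.023 m and height (world z) of dish_1 below 0.004 m and angle between dish_1's own z axis and vertical below 0.1 rad), for 0.2 s.
At the end, for the whole second after the job is handed in: The dispensed dish lies flat and still between the rails of the empty lane, its centre within 27 mm of the lane's middle along the rails and 23 mm across; plunger up; the other two dishes within 12 mm of the magazine's axis; the waiting dish within 15 mm of where it was (all of step 3 and linear speed of dish_1 below 0.02 m/s and value of joint plunger below 0.003 m and horizontal distance between each of dish_2, dish_3 and dispenser below 0.012 m and distance of dish_waiting from where it was at the start of the episode below 0.015 m); the robot touches nothing.
It fails at once if the dish is lifted off the bench (height (world z) of dish_1 above 0.012 m or angle between dish_1's own z axis and vertical above 0.6 rad).
It fails at once if a second dish comes out of the dispenser, or a dish is lifted in the magazine (horizontal distance between any of dish_2, dish_3 and dispenser above 0.012 m or height (world z) of dish_2 above 0.024 m or height (world z) of dish_3 above 0.036 m).
It fails at once if the dish that already waits is moved more than 15 mm (distance of dish_waiting from where it was at the start of the episode above 0.015 m).
It fails at once if a bystander is moved more than 20 mm (distance of any of reagent_bottle, specimen_jar, marker, spatula, glove_box, beaker from where it was at the start of the episode above 0.02 m).
It also fails if it takes over 58 s, if anything falls off the work surface, if the arm or the gripper's body presses on something with over 40 N, if the wrist force passes 120 N, or if a joint passes its speed limit or range.

## Working session

There is one attempt and no reset: what is moved stays moved. The work goes in short steps, Python scripts to look and compute and a tool call to move; the robot and the scene stay as the last step left them, time stands still between calls to the robot, and variables do not carry over. Pictures are saved under pics/ and viewed, at most 10 in all, crops included, and the job is handed in when it is done.

Besides the shell and the picture viewer there is one more tool, called after "Call:" by a JSON object that holds its "fn" and its "kwargs". play_rows: Moves the arm, as the interface text tells. Shift numbers are shares of 0.05 m and turn numbers shares of 8 degrees, none past 1 either way. Its arguments: {"type":"object","properties":{"series":{"type":"array"},"force":{"type":"number"}},"required":["series"]}

```bash
mkdir -p pics; cat > h.py <<'E'
import numpy as np, cv2
from station import ctrl, imaging
def snap(n,f):
    im=imaging.get_image(n); cv2.imwrite('pics/'+f,im['color']); np.savez('pics/'+f+'.npz',**{k:v for k,v in im.items()}); return im
def ray(im,u,v,z):
    E=np.array(im['extrinsics']);R=E[:3,:3];t=E[:3,3];c=-R.T@t
    d=R.T@np.array([(u-im['cx'])/im['fx'],(v-im['cy'])/im['fy'],1]);return c+d*(z-c[2])/d[2]
def proj(im,p):
    E=np.array(im['extrinsics']);q=E[:3,:3]@np.array(p)+E[:3,3];return im['fx']*q[0]/q[2]+im['cx'],im['fy']*q[1]/q[2]+im['cy']
E
python3 - <<'E'
from h import *
a=snap('top','top0.png');b=snap('scene','scene0.png')
for i in(a,b):print(i['fx'],np.round(i['extrinsics'],3).tolist())
o=ctrl.get_obs();print(o['t'],o['tool_pos'],o['tool_rot'])
E
```

```text
458.5096374792887 [[-0.025, -1.0, -0.004, 0.008], [-0.996, 0.025, -0.083, 0.44], [0.084, 0.002, -0.997, 1.282], [0.0, 0.0, 0.0, 1.0]]
366.4891743111289 [[0.566, 0.824, 0.018, -0.235], [0.593, -0.392, -0.704, -0.186], [-0.573, 0.409, -0.71, 1.518], [0.0, 0.0, 0.0, 1.0]]
0.1 [0.2686381  0.56370595 0.23017349] [-6.92855772e-01 -3.06360808e+00  2.76059519e-03]
```

View pics/top0.png

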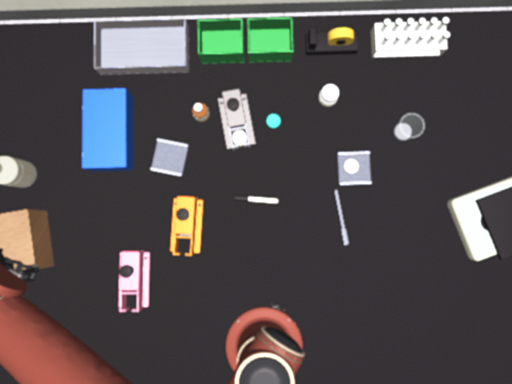

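View pics/scene0.png

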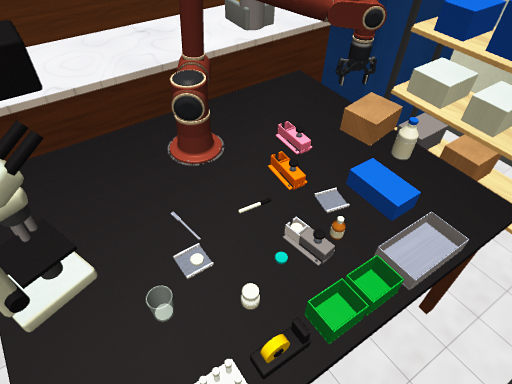

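The top view shows the candidates. Of the three dispensers, grey (237,120) fits, while orange (187,225) and pink (133,280) are the look-alikes. Lane (169,157) is empty, and lane (354,168) holds a white dish. The turquoise disc at (273,120) is to be left alone. I'll confirm in an enlarged crop and measure.

```bash
python3 - <<'E'
from h import *
im=dict(np.load('pics/top0.png.npz'));c=im['color']
cr=c[80:190,140:290];cv2.imwrite('pics/crop0.png',cv2.resize(cr,None,fx=5,fy=5,interpolation=cv2.INTER_CUBIC))
g=cv2.cvtColor(c,cv2.COLOR_BGR2GRAY)
# free lane
for n,(x0,y0,x1,y1) in dict(free=(140,130,197,185),taken=(330,142,380,192)).items():
    m=(g[y0:y1,x0:x1]>70).astype('uint8');k,l,s,ce=cv2.connectedComponentsWithStats(m);i=1+s[1:,4].argmax()
    r=cv2.minAreaRect(np.argwhere(l==i)[:,::-1].astype('f4'))
    bx=cv2.boxPoints(r)+[x0,y0];P=np.array([ray(im,u,v,.005) for u,v in bx])
    print(n,s[i],np.round(bx,1).tolist(),P.round(4).tolist(),P.mean(0).round(4),[round(float(np.linalg.norm(P[j]-P[(j+1)%4])),4) for j in(0,1)])
for k,p in dict(knob=(233.5,103,.087),mag=(239,138,.042)).items():print(k,ray(im,*p))
m=((g<45)[90:118,222:246]).astype('uint8');k,l,s,ce=cv2.connectedComponentsWithStats(m);print(s.tolist(),(ce+[222,90]).tolist())
E
```

```text
free [   9    7   40   40 1189] [[148.3, 170.7], [155.2, 136.2], [189.4, 143.1], [182.5, 177.5]] [[0.4973, 0.3191, 0.005], [0.5971, 0.2987, 0.005], [0.5745, 0.1998, 0.005], [0.475, 0.2208, 0.005]] [0.536  0.2596 0.005 ] [0.1019, 0.1015]
taken [   7    8   36   36 1199] [[336.3, 150.6], [370.9, 149.4], [372.1, 184.5], [337.5, 185.7]] [[0.5417, -0.2236, 0.005], [0.5427, -0.3235, 0.005], [0.4409, -0.3224, 0.005], [0.4399, -0.2231, 0.005]] [ 0.4913 -0.2732  0.005 ] [0.0999, 0.1018]
knob [0.66686522 0.0651628  0.087     ]
mag [0.57849685 0.05431708 0.042     ]
[[0, 0, 24, 28, 672]] [[233.5, 103.5]]
```

View pics/crop0.png

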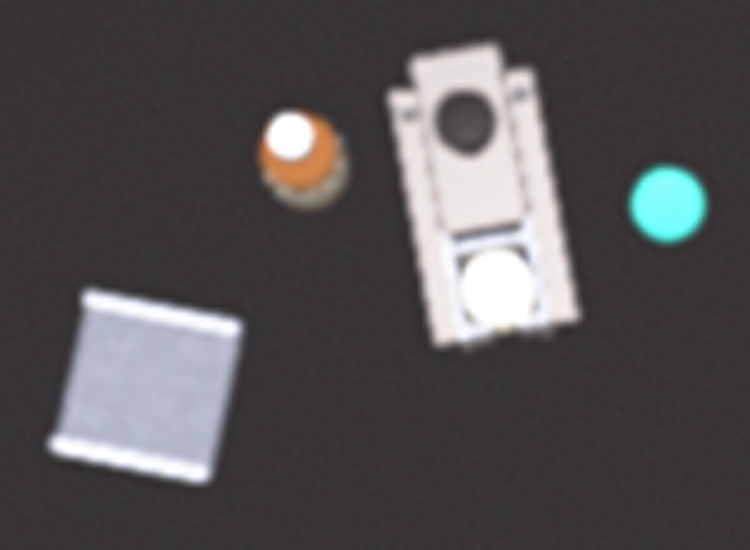

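The crop confirms it. The grey dispenser has its knob at about (232.8,103.8) px and the white dish top at about (239.2,137.0). The free lane's rails run nearly left–right, so the lane opens toward the dispenser. Next I'll compute positions.

```bash
cat >> h.py <<'E'
from scipy.spatial.transform import Rotation as Ro
def togo(p):
    o=ctrl.get_obs();R=Ro.from_rotvec(o['tool_rot']).as_matrix()
    print('t',round(o['t'],2),'tcp',o['tool_pos'].round(4),'xyaw',np.degrees(np.arctan2(R[1,0],R[0,0])).round(1),'z',R[:,2].round(3),'open',round(o['opening'],4),'F',np.round(o['contact_force'],1),'shares',(R.T@(np.array(p)-o['tool_pos'])/.05).round(2))
E
python3 - <<'E'
from h import *
im=dict(np.load('pics/top0.png.npz'));sc=dict(np.load('pics/scene0.png.npz'))
k=ray(im,232.8,103.8,.087);d=ray(im,239.2,137.0,.036);f=(d-k)[:2];print(k,d,np.linalg.norm(f),'yaw out',np.degrees(np.arctan2(f[1],f[0])))
u=f/np.linalg.norm(f);print('dish out',d[:2]+u*.07)
b=ray(im,197.4,106.5,.085);print('bottle',b)
print('marker',ray(im,235,198,.01),ray(im,278,201,.01))
print('scene proj knob,dish,lane',proj(sc,k),proj(sc,d),proj(sc,(.536,.2596,.0)))
c=sc['color'][205:275,275:345];cv2.imwrite('pics/crop1.png',cv2.resize(c,None,fx=8,fy=8,interpolation=cv2.INTER_CUBIC))
togo([k[0],k[1],.11])
E
```

```text
[0.66469044 0.0671174  0.087     ] [0.58250571 0.05397653 0.036     ] 0.08322867390380656 yaw out -170.91562721964465
dish out [0.51338372 0.04292431]
bottle [0.66023692 0.16412332 0.085     ]
marker [0.4118641  0.07086915 0.01      ] [ 0.40022276 -0.05139526  0.01      ]
scene proj knob,dish,lane (np.float64(317.96215265004895), np.float64(231.83983490813202)) (np.float64(295.5562410409597), np.float64(226.80757518611696)) (np.float64(330.7582626067558), np.float64(200.15046341057084))
t 0.1 tcp [0.2686 0.5637 0.2302] xyaw 154.5 z [-0.001 -0.002 -1.   ] open 0.0857 F [-0.   0.3  0.6] shares [-11.42  -5.55   2.41]
```

View pics/crop1.png

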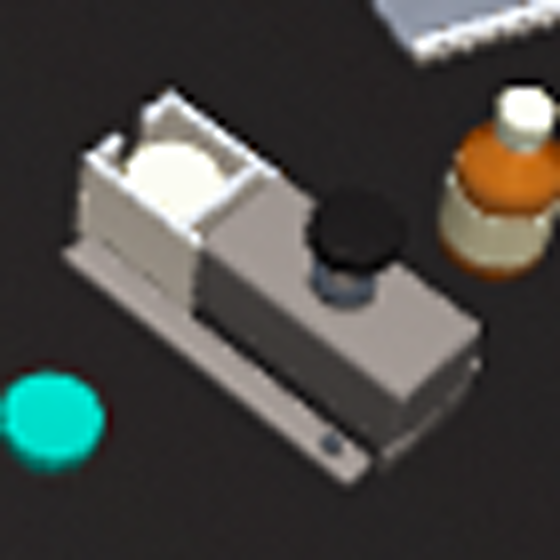

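Call:
{"fn": "play_rows", "kwargs": {"series": [[0,[0,0,0],[0,0,1]],[0,[0,0,0],[0,0,1]],[0,[0,0,0],[0,0,1]],[0,[0,0,0],[0,0,1]],[0,[0,0,0],[0,0,1]],[0,[0,0,0],[0,0,1]],[0,[0,0,0],[0,0,1]],[0,[0,0,0],[0,0,1]]], "force": 20}}

```text
t: 1.1
tool_pos: [0.2687, 0.5638, 0.2306]
tool_rot: [2.216, 2.226, -0.002]
contact_force: [-0.9, 0.3, -0.6]
opening: 0.0001
grip_force: 0.0
```

The scene crop agrees: the grey dispenser's knob is within 1 px of the projection. The amber bottle is beside it, well clear of the tool path. I'll move above the knob at height.

Call:
{"fn": "play_rows", "kwargs": {"series": [[0,[0,0,0],[0,0,1]],[0,[-0.7,0.7,0],[0,0,0]],[0,[-0.8,0.8,0],[0,0,0]],[0,[-0.8,0.8,0],[0,0,0]],[0,[-0.8,0.8,0],[0,0,0]],[0,[-0.8,0.8,0],[0,0,0]],[0,[-0.8,0.8,0],[0,0,0]],[0,[-0.8,0.8,0],[0,0,0]]]}}

```text
t: 2.1
tool_pos: [0.5064, 0.254, 0.2309]
tool_rot: [-2.362, -2.072, 0.001]
contact_force: [0.9, 0.3, 0.1]
opening: -0.0002
grip_force: 0.0
```

Call:
{"fn": "play_rows", "kwargs": {"series": [[0,[-0.8,0.8,0],[0,0,0]],[0,[-0.8,0.8,0],[0,0,0]],[0,[-0.8,0.8,0],[0,0,0]],[0,[-0.7,0.8,0],[0,0,0]],[0,[0,0,0],[0,0,0]],[0,[0,0,0],[0,0,0]]]}}

```text
t: 2.85
tool_pos: [0.6437, 0.0813, 0.2305]
tool_rot: [-2.361, -2.07, 0.001]
contact_force: [-0.2, 0.6, 0.4]
opening: 0.0002
grip_force: 0.0
```

```bash
python3 -c "
from h import *
togo([.666,.066,.11])"
```

```text
t 2.85 tcp [0.6437 0.0813 0.2305] xyaw 82.5 z [-0.002  0.    -1.   ] open 0.0002 F [-0.2  0.6  0.4] shares [-0.25  0.49  2.41]
```

Call:
{"fn": "play_rows", "kwargs": {"series": [[0,[-0.25,0.5,0.6],[0,0,0]],[0,[0,0,0.8],[0,0,0]],[0,[0,0,0.7],[0,0,0]],[0,[0,0,0.3],[0,0,0]],[0,[0,0,0],[0,0,0]],[0,[0,0,0],[0,0,0]]]}}

```text
t: 3.6
tool_pos: [0.6684, 0.066, 0.1136]
tool_rot: [2.359, 2.071, 0.004]
contact_force: [-0.2, 0.3, 0.1]
opening: 0.0002
grip_force: 0.0
```

```bash
python3 - <<'E'
from h import *
togo([.666,.066,.087]);snap('top','top1.png');snap('scene','scene1.png');
a=cv2.imread('pics/top1.png')[80:160,195:285];b=cv2.imread('pics/scene1.png')[190:270,275:365]
cv2.imwrite('pics/c1.png',np.hstack([cv2.resize(i,(360,320),interpolation=cv2.INTER_CUBIC) for i in(a,b)]))
E
```

```text
t 3.6 tcp [0.6684 0.066  0.1136] xyaw 82.5 z [ 0.003 -0.    -1.   ] open 0.0002 F [-0.2  0.3  0.1] shares [-0.01 -0.05  0.53]
```

View pics/c1.png

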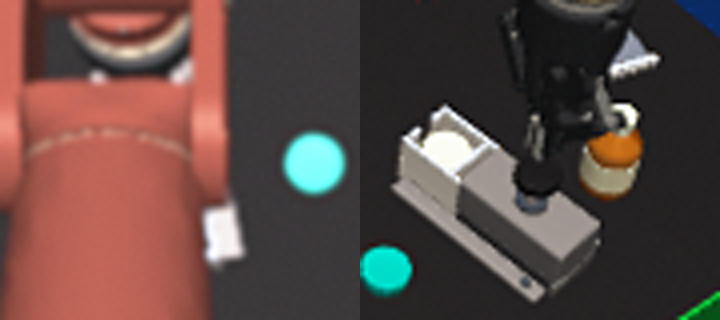

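The fingers are centred above the knob, at right-crop pixel (537,175). I'll press now.

Call:
{"fn": "play_rows", "kwargs": {"series": [[0,[0,-0.05,0.45],[0,0,0]],[0,[0,0,0.13],[0,0,0]],[0,[0,0,0.13],[0,0,0]],[0,[0,0,0.13],[0,0,0]],[0,[0,0,0.13],[0,0,0]],[0,[0,0,0.03],[0,0,0]],[0,[0,0,0],[0,0,0]],[0,[0,0,0],[0,0,0]]]}}

```text
t: 4.7
tool_pos: [0.6648, 0.0658, 0.0649]
tool_rot: [-2.361, -2.071, 0.002]
contact_force: [-9.9, -0.0, 18.7]
opening: 0.0001
grip_force: 9.6
```

It is at the bottom stop (18.7 N). Now I'll release.

Call:
{"fn": "play_rows", "kwargs": {"series": [[0,[0,0,-0.2],[0,0,0]],[0,[0,0,-0.3],[0,0,0]],[0,[0,0,-0.5],[0,0,0]],[0.33,[-0.2,-0.6,-0.8],[0,0,0]],[0.33,[-0.8,-0.8,-0.5],[0,0,0]],[0.33,[-0.8,-0.8,0],[0,0,0]],[0.33,[-0.8,-0.6,0],[0,0,0]],[0.33,[0,0,0],[0,0,0]]]}}

```text
t: 5.7
tool_pos: [0.5071, -0.0463, 0.1758]
tool_rot: [-2.365, -2.067, 0.001]
contact_force: [0.7, -0.7, 0.6]
opening: 0.0285
grip_force: 0.0
```

```bash
python3 - <<'E'
from h import *
togo([.505,-.03,.1]);a=snap('top','top2.png');b=snap('scene','scene2.png');
a=a['color'][90:190,140:290];b=b['color'][170:260,260:350]
cv2.imwrite('pics/c2.png',np.hstack([cv2.resize(a,(450,300),interpolation=cv2.INTER_CUBIC),cv2.resize(b,(300,300),interpolation=cv2.INTER_CUBIC)]))
E
```

```text
t 5.7 tcp [ 0.5071 -0.0463  0.1758] xyaw 82.3 z [-0.001 -0.    -1.   ] open 0.0285 F [ 0.7 -0.7  0.6] shares [ 0.32 -0.08  1.52]
```

View pics/c2.png

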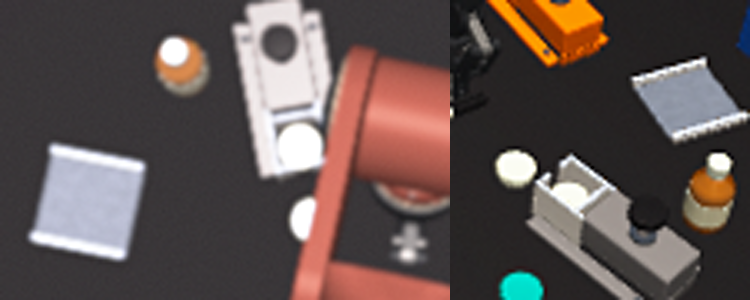

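One white dish is out, at scene px ≈(280,220), and the plunger is up. I'll locate the dish in the scene view.

```bash
python3 - <<'E'
from h import *
im=dict(np.load('pics/scene2.png.npz'));c=im['color'];x0,y0=268,208
m=(c[y0:236,x0:287].min(2)>110).astype('uint8');k,l,s,ce=cv2.connectedComponentsWithStats(m);print(s.tolist(),(ce+[x0,y0]).round(1).tolist())
i=1+s[1:,4].argmax();u,v=ce[i]+[x0,y0];D=ray(im,u,v,.007);print('dish',D)
t=dict(np.load('pics/top2.png.npz'));print('in top',proj(t,(D[0],D[1],.012)))
g=(t['color'][155:171,232:246].min(2)>170);ys,xs=np.where(g);print('top blob left/top/bot',xs.min()+232,ys.min()+155,ys.max()+155)
# lane center from scene
g=(cv2.cvtColor(c,cv2.COLOR_BGR2GRAY)[185:215,312:352]>85).astype('uint8');k,l,s,ce=cv2.connectedComponentsWithStats(g);i=1+s[1:,4].argmax()
r=cv2.minAreaRect(np.argwhere(l==i)[:,::-1].astype('f4'));print(s[i],'lane',ray(im,*(np.array(r[0])+[312,185]),.004))
d=np.array([.536,.2596])-D[:2];print('dir',np.degrees(np.arctan2(d[1],d[0])),np.linalg.norm(d))
E
```

```text
[[0, 0, 19, 28, 411], [6, 7, 12, 11, 103], [17, 16, 2, 12, 18]] [[276.0, 221.5], [279.3, 219.9], [285.7, 230.2]]
dish [0.51189013 0.04467907 0.007     ]
in top (np.float64(243.39089441128988), np.float64(162.86699903102252))
top blob left/top/bot 237 156 169
[  2   2  36  26 518] lane [0.53698924 0.2624375  0.004     ]
dir 83.59930979834738 0.21626902968645245
```

Call:
{"fn": "play_rows", "kwargs": {"series": [[0.33,[0,-0.14,0.8],[0,0,0]],[0.33,[0,0,0.8],[0,0,0]],[0.33,[0,0,0.8],[0,0,0]],[0.33,[0,0,0.6],[0,0,0]],[0.33,[0,0,0.2],[0,0,0]],[0.33,[0,0,0.15],[0,0,0]],[0.33,[0,0,0],[0,0,0]]]}}

```text
t: 6.68
tool_pos: [0.5029, -0.0438, 0.0094]
tool_rot: [2.361, 2.072, 0.001]
contact_force: [0.6, 0.3, 0.2]
opening: 0.0283
grip_force: 0.0
```

```bash
python3 - <<'E'
from h import *
togo([.512,.0437,.006]);im=snap('wrist','w0.png')
E
```

```text
t 6.67 tcp [ 0.5029 -0.0438  0.0094] xyaw 82.5 z [ 0.001 -0.    -1.   ] open 0.0283 F [0.6 0.3 0.2] shares [ 1.76 -0.05  0.07]
```

View pics/w0.png

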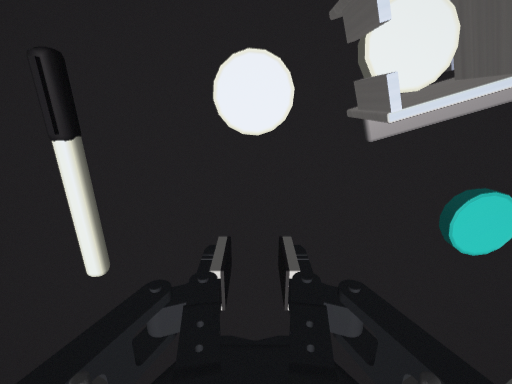

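The wrist view shows the dish centred at (253,91), on the fingers' midline (255). I'll lower slightly and push.

Call:
{"fn": "play_rows", "kwargs": {"series": [[0.33,[0.2,-0.05,0.08],[0,0,0]],[0.33,[0.4,0,0],[0,0,0]],[0.33,[0.3,0,0],[0,0,0]],[0.33,[0.2,0,0],[0,0,0]],[0.33,[0.2,0,0],[0,0,0]],[0.33,[0.2,0,0],[0,0,0]],[0.33,[0.3,0,0],[0,0,0]],[0.33,[0.3,0,0],[0,0,0]]]}}

```text
t: 7.72
tool_pos: [0.5136, 0.0614, 0.0049]
tool_rot: [2.362, 2.071, 0.0]
contact_force: [-0.1, -0.5, -0.5]
opening: 0.0282
grip_force: 0.2
```

Call:
{"fn": "play_rows", "kwargs": {"series": [[0.33,[0.3,-0.02,0],[0,0,0]],[0.33,[0.3,-0.02,0],[0,0,0]],[0.33,[0.3,-0.02,0],[0,0,0]],[0.33,[0.3,-0.02,0],[0,0,0]],[0.33,[0.3,-0.02,0],[0,0,0]],[0.33,[0.3,0,0],[0,0,0]],[0.33,[0.2,0,0],[0,0,0]],[0.33,[0,0,0],[0,0,0]]]}}

```text
t: 8.72
tool_pos: [0.5215, 0.161, 0.0048]
tool_rot: [-2.361, -2.073, -0.0]
contact_force: [0.1, 0.0, -0.2]
opening: 0.0282
grip_force: 0.0
```

```bash
python3 - <<'E'
from h import *
togo([.5365,.261,.006])
R=Ro.from_rotvec(ctrl.get_obs()['tool_rot']).as_matrix();p=ctrl.get_obs()['tool_pos']
im=snap('wrist','w1.png');H=np.array(im['hand_eye'])
m=(im['color'][:,150:360].min(2)>180).astype('uint8');m[215:]=0
k,l,s,ce=cv2.connectedComponentsWithStats(m)
for i in range(1,k):
    if s[i,4]>500:
        u,v=ce[i]+[150,0];d=R@H[:3,:3]@[(u-im['cx'])/im['fx'],(v-im['cy'])/im['fy'],1];c=p+R@H[:3,3];print(s[i],u,v,c+d*(.011-c[2])/d[2])
E
```

```text
t 8.72 tcp [0.5215 0.161  0.0048] xyaw 82.6 z [-0.  0. -1.] open 0.0282 F [ 0.1  0.  -0.2] shares [ 2.02  0.04 -0.02]
[  12    0   14  153 1930] 169.0383419689119 73.39740932642486 [0.4930864  0.26080867 0.011     ]
[   30     0   173   164 23439] 260.9307564315884 77.29105337258416 [0.53508061 0.25371778 0.011     ]
[ 180   12   30  157 1539] 347.07212475633526 102.13450292397661 [0.57457416 0.23760774 0.011     ]
[  68  177   73   38 2219] 254.4411897251014 198.26813880126184 [0.52445338 0.19486688 0.011     ]
```

View pics/w1.png

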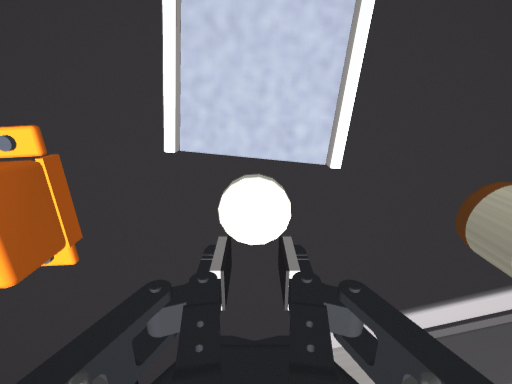

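The dish is cradled at (255,210), and the lane mouth is straight ahead and centred at (255,158). I'll continue the push.

Call:
{"fn": "play_rows", "kwargs": {"series": [[0.33,[0.2,0.01,0],[0,0,0]],[0.33,[0.3,0.01,0],[0,0,0]],[0.33,[0.3,0.02,0],[0,0,0]],[0.33,[0.3,0.02,0],[0,0,0]],[0.33,[0.2,0,0],[0,0,0]],[0.33,[0.1,0,0],[0,0,0]],[0.33,[0.05,0,0],[0,0,0]],[0.33,[0,0,0],[0,0,0]]]}}

```text
t: 9.78
tool_pos: [0.5338, 0.2317, 0.0047]
tool_rot: [-2.362, -2.072, 0.0]
contact_force: [0.2, -0.3, -0.3]
opening: 0.0282
grip_force: 0.0
```

Call:
{"fn": "play_rows", "kwargs": {"series": [[0.33,[-0.2,0,0],[0,0,0]],[0.33,[-0.3,0,0],[0,0,0]],[0.33,[-0.5,0,0],[0,0,0]],[0.33,[-0.3,0,-0.5],[0,0,0]],[0.33,[-0.5,0,-0.8],[0,0,0]],[0.33,[-0.8,-0.6,-0.8],[0,0,0]],[0.33,[-0.8,-0.6,0],[0,0,0]],[0.33,[-0.8,-0.6,0],[0,0,0]]]}}

```text
t: 10.78
tool_pos: [0.4171, 0.0344, 0.1094]
tool_rot: [2.361, 2.07, 0.001]
contact_force: [-0.1, -0.1, 0.1]
opening: 0.0282
grip_force: 0.0
```

```bash
python3 - <<'E'
from h import *
togo([.5365,.261,.006]);a=snap('top','top3.png');b=snap('scene','scene3.png')
a=a['color'][90:190,140:290];b=b['color'][170:260,260:350]
cv2.imwrite('pics/c3.png',np.hstack([cv2.resize(a,(450,300),interpolation=cv2.INTER_CUBIC),cv2.resize(b,(300,300),interpolation=cv2.INTER_CUBIC)]))
E
```

```text
t 10.78 tcp [0.4171 0.0344 0.1094] xyaw 82.5 z [ 0.002 -0.001 -1.   ] open 0.0282 F [-0.1 -0.1  0.1] shares [4.81 1.77 2.07]
```

View pics/c3.png

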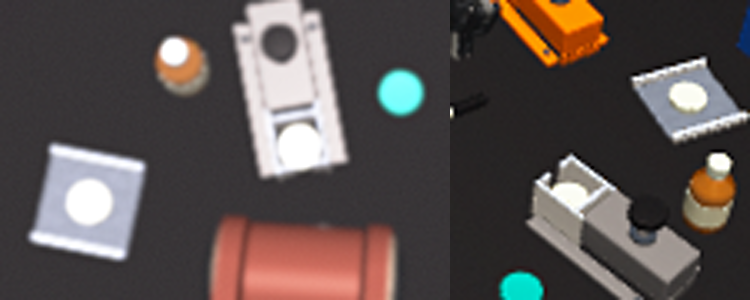

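The dish sits in the middle of the free lane, at left-crop (88,201). The plunger is up, and the arm is 0.11 m high and clear of everything, so I'm handing in.

```bash
python3 -c "
from station import ctrl
print(ctrl.finish_job())"
```

```text
the job is handed in; nothing more can be done
None
```

I pressed the plunger right down once and it came back up; a single dish slid out, I pushed it to about the middle of the empty lane, backed the arm clear and handed the job in at about 11 s; no verdict was returned.

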